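Draw the filter plate and show it to the inspection light

TASK

Swing the blue cover flap of the filter box right up so that it stays open, then draw the filter plate with the orange grip straight up out of its slot, leaving the blank plate with the grey grip in place. Carry the filter plate to the upright inspection light and finish while still holding it there, upright and still, square in front of the middle of the lit window, face to face with it and about 6 cm away. Leave the flap open, do not touch the light, and do not disturb the tools and other things lying around.

Things in the scene. Friction and masses are not known exactly. Their poses are not given: they have to be found in the camera images.
- filter_box: Filter box, fixed to the worktop: grey open-topped tray, 150 (x) x 200 (y) x 85 (z) mm, walls and floor 5 mm thick. Origin: centre of its underside; z up, its louvred front faces its own -x (roughly towards the robot). Two plate slots stand on its floor, side by side at x = -25 mm, y = +42 and y = -42 mm; their rails reach to 30 mm above the underside. Either plate can be in either slot. A small hose port sticks 22 mm out of its -y side.
- flap (a joint): Hinge of the blue cover flap (200 mm wide in y, 150 mm long, 6 mm thick) on the box's far (+x) rim: 0 = shut (it covers the tray, underside 85 mm above the worktop), grows as the front edge swings up and back, 1.57 = upright, stop at 2.0. It may start a few degrees ajar. Stiff friction hinge: stays where it is left; needs about 2 to 3 N at the handle.
- flap_hinge (a point): Middle of the flap's hinge axis, on the box's far rim (75 mm behind the box's centre, 88 mm above the worktop). The axis runs along the box's y. This point does not move with the flap.
- flap_handle (a point): Middle of the black handle bar on the flap near its front edge: a round bar, 14 mm diameter, 30 mm long along the box's y with flat ends, carried by an 18 mm wide stem. With the flap shut it lies 142 mm in front of the hinge axis and 23 mm above it (20 mm above the flap's top face); it swings with the flap. It can be gripped across its two ends (30 mm), and turns between the fingers as the flap swings.
- filter_plate: The filter plate to draw out: aluminium frame with a brass and dark mesh, 8 (x) x 56 (y) x 52 (z) mm, 60 to 130 g, on top an orange grip block 14 (x) x 22 (y) x 22 (z) mm. Hidden under the flap at the start. Origin: centre of its underside, 5 mm above the worktop in its slot; z up, x is normal to its faces and along the box's x while slotted. Slot clearance 1.5 mm a side; it must rise 25 mm to leave the rails and 80 mm to clear the box's rim.
- filter_plate_center (a point): Centre of the filter plate's frame, 26 mm above its underside; axes as the plate's.
- filter_plate_grip (a point): Centre of the orange grip block, 63 mm above the plate's underside (68 mm above the worktop while slotted). The block's top is 11 mm above, the frame's top edge 11 mm below.
- blank_plate: The blank plate in the other slot, same sizes, solid aluminium face, grey grip; stays in place. Origin: centre of its underside.
- light_panel: Inspection light, fixed: white upright panel 20 (x) x 110 (y) x 110 (z) mm, from 45 to 155 mm above the worktop, on a foot 100 mm wide, 12 mm high, whose front edge is 25 mm in front of the origin. Origin: centre of the panel at worktop level; its lit face looks along its own -x (roughly towards the robot), z up.
- light_window (a point): Middle of the lit window (84 x 84 mm), on the panel's front surface, 100 mm above the worktop; axes as the light's, so in front of it is -x.
- calliper: Digital calliper lying on the worktop, 53x210x10 mm; leave alone. Origin: centre of its underside.
- blue_tape: Roll of blue tape, 68 mm across, 19 mm high; leave alone. Origin: centre of its underside.
- side_cutters: Side cutters lying on the worktop, 58x129x13 mm; leave alone. Origin: centre of its underside.
- oil_bottle: Small standing oil bottle, 53 mm across, 135 mm high; leave alone. Origin: centre of its underside.

How it is judged:
On the way, in this order (a step that is already met when the one before it is completed fails the run):
1. the flap stands open (beyond 80 degrees) while the plate is still in its slot (value of joint flap above 1.4 rad and distance of filter_plate from where it was at the start of the episode below 0.015 m), for 0.2 s.
2. the filter plate is lifted clear of the box's rim in the fingers, flap still open (height (world z) of filter_plate above 0.086 m and contact force between the fingers and filter_plate above 0.5 N and value of joint flap above 1.3 rad), for 0.1 s.
At the end, for the whole second after the job is handed in: Fingers hold the filter plate still, upright and parallel to the window (15 deg each), centre 3 to 10 cm before it and within 3 cm of its middle sideways and in height, touching neither light nor box; flap open beyond 75 deg; blank plate within 12 mm, loose things within 3 cm of their start (x of filter_plate_center in the frame of light_window between -0.1 and -0.03 m and y of filter_plate_center in the frame of light_window between -0.03 and 0.03 m and z of filter_plate_center in the frame of light_window between -0.03 and 0.03 m and angle between the x axis of filter_plate and the x axis of light_panel, either way round below 0.26 rad and angle between filter_plate's own z axis and vertical below 0.26 rad and linear speed of filter_plate below 0.02 m/s and angular speed of filter_plate below 0.2 rad/s and contact force between the fingers and filter_plate above 0.5 N and contact force between filter_plate and light_panel below 0.2 N and contact force between filter_plate and filter_box below 0.2 N and value of joint flap above 1.3 rad and distance of blank_plate from where it was at the start of the episode below 0.012 m and distance of each of calliper, blue_tape, side_cutters, oil_bottle from where it was at the start of the episode below 0.03 m); the arm keeps its last pose, push and grip.
It fails at once if the blank plate is pulled or shoved more than 12 mm (distance of blank_plate from where it was at the start of the episode above 0.012 m).
It fails at once if the inspection light is touched (over 1 N) (contact force between light_panel and anything else above 1 N).
It fails at once if a bystander is moved more than 3 cm (distance of any of calliper, blue_tape, side_cutters, oil_bottle from where it was at the start of the episode above 0.03 m).
It also fails if it takes over 54 s, if anything falls off the work surface, if the arm or the gripper's body presses on something with over 40 N, if the wrist force passes 120 N, or if a joint passes its speed limit or range.

ROBOT

A 7-joint arm with a two-finger parallel gripper is mounted at the origin on a cart in front of the work surface, level with it; the furniture and walls round the work are solid. World frame = base frame: x ahead of the robot, y to its left, z up, the work surface at z = 0. Lengths are in m, angles in rad, forces in N, time in s.
With the tool pointing down it reaches from about 0.425 to 0.875 m from the base axis. Payload 8.4 kg.
Tool frame: the origin (TCP) lies between the finger pads; the fingertips stand nose_length ahead of it and the grasp point (between the pads) lies 5 mm behind it (nose_length is the distance from the TCP to the fingertips, in m); y points along the fingers, z is the direction in which the jaws open and shut, and the axes are right-handed (so a half turn about y gives the same grasp; the last joint's range is limited). The gripper opens to 87 mm and grips with 3 to 60 N. Pads are 19 mm wide; open, the fingers measure 117 mm over their backs; the gripper's body (75 mm by 190 mm) begins 51 mm behind the grasp point.
Start: joints at [1.155, 0.333, 0.04, 1.465, -0.013, 1.343, -0.059], TCP at [0.202, -0.618, 0.237] pointing down, gripper open.
Joint ranges: [-2.58, 2.58], [-0.38, 2.09], [-1.3, 1.39], [0.25, 2.4], [-1.5, 4.64], [0.08, 2.09], [-2.65, 2.65]. Speed limits (rad/s): [2.22, 2.22, 2.79, 2.79, 3.14, 3.14, 3.14].

INTERFACE

Orientations are given as a unit quaternion [x, y, z, w].
In Python, from station import state, grab_frame, close_job, nose_length gives the robot as it stands.
- The arm moves only by the tool play_rows, never from a script. Its argument "motion" is a list of rows, each an object with "gripper": the opening, from 0 (shut) to 1 (fully open); "linear": the shift along the tool's x, y, z in cm, a list of three; "twist": the turn, a rotation vector about the tool's x, y, z in degrees, a list of three. A call has 1 to 5 rows; each row shifts and turns the commanded pose from where the row before left it, along the tool's axes as they then stand; what a row does not reach is not made up. A row lasts 1/8 s, in which the tool goes at most 62.5 mm and 10.7 degrees, less where a joint would pass 70% of its speed; a pose out of reach is approached as far as the arm can. A call with a gripper value outside its range is refused whole. The fingers move at their own pace and stop on an object; "force" is the grip in N (left out, the last holds). Time passes only in rows, so rows that do not move let the fingers close. It gives the time, the measured TCP pose, the force and the opening at its end, in the units of the state.
- state(): the state, without advancing time (a new reading comes with each control period).
- grab_frame(name): name is "scene" or "side" or "wrist"; returns a dict with "color" (400x640x3 uint8, blue, green, red), "fx", "fy", "cx", "cy" (pixels), "rvec" (rotation vector, rad) and "tvec" (3), from world to camera coordinates, as OpenCV has them. Camera axes: x right, y down, z forward; pixel columns grow to the right and rows downward; lengths in m; the calibration is good to about 2 mm. A picture is of the moment at which its call begins. There is no depth.
- close_job(): hands the job in, once; it reports no verdict.
The state is a dict: "clock": time; "qpos": joint angles; "joint_velocities": joint speeds; "tau": joint torques, N m; "ee_pos": TCP position; "tcp_rot": TCP orientation; "ft_force": force on the tool from outside, world axes, zero at the start; "moment": the same for the moment, N m; "grip_width": opening from 0.0 (shut) to 1.0 (fully open).
Only numpy, scipy, OpenCV 4.12 (cv2) and the standard library are available. Lean on these libraries where they do the work, as an engineer would, in place of code of your own. Each camera call takes 0.05 s, during which the arm holds its last target.

## Working session

There is one attempt and no reset: what is moved stays moved. The work goes in short steps, Python scripts to look and compute and a tool call to move; the robot and the scene stay as the last step left them, time stands still between calls to the robot, and variables do not carry over. Pictures are saved under pics/ and viewed, and the job is handed in when it is done.

Besides the shell and the picture viewer there is one more tool, called after "Request:" as a command line: name --argument value ..., lists and objects as JSON in quotes. play_rows: Moves the arm, as the interface text tells. Its arguments: {"type":"object","properties":{"motion":{"type":"array","items":{"type":"object","properties":{"gripper":{"type":"number"},"linear":{"type":"array","items":{"type":"number"}},"twist":{"type":"array","items":{"type":"number"}}}}},"force":{"type":"number"}},"required":["motion"]}

```bash
mkdir -p pics; ls; python3 - <<'E'
from station import *
import cv2
s=state()
for k in s: print(k,s[k])
print(nose_length if not callable(nose_length) else nose_length())
for n in ["scene","side","wrist"]:
    f=grab_frame(n); cv2.imwrite(f"pics/{n}0.png",f["color"]); print(n,f["fx"],f["cx"],f["cy"],f["rvec"],f["tvec"])
E
```

```text
pics
clock 0.0
qpos [ 1.15476427  0.33390046  0.03985669  1.46629443 -0.01339646  1.34329146
 -0.05848587]
joint_velocities [ 0.00154044  0.00068568  0.00020093  0.00028824  0.00101903  0.00061643
 -0.00056386]
tau [-2.71323188e-04 -6.56342125e+01  1.33522857e+00 -4.03808606e+01
 -5.97061822e-02  4.46714787e-02  1.52244570e-04]
ee_pos [ 0.20235204 -0.61722048  0.23565444]
tcp_rot [-0.11168212  0.69881277 -0.69769061  0.1114255 ]
ft_force [-0.24118331  0.14953618  0.04938561]
moment [-0.00551739  0.00937929 -0.01823439]
grip_width 0.9967811749791775
0.014
scene 462.08759862782233 324.3517900102355 204.30323312498408 [ 0.76248851 -2.27841489  1.41936722] [0.44031301 0.22904561 0.99599577]
side 407.56040183204334 312.46954845339917 200.37028181812065 [ 0.1908383  -2.766023    1.30115069] [0.55399194 0.09831048 1.08007494]
wrist 330.71623715943997 321.1039561869579 194.71100015204962 [-2.33743112  1.69499088  0.25764275] [-0.64991366 -0.034637    0.39181259]
```

View pics/scene0.png

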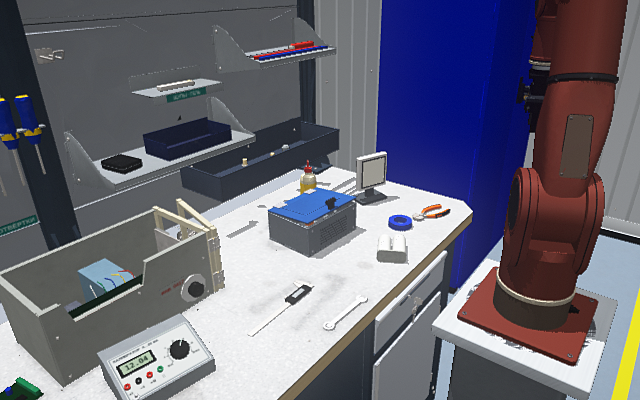

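View pics/side0.png

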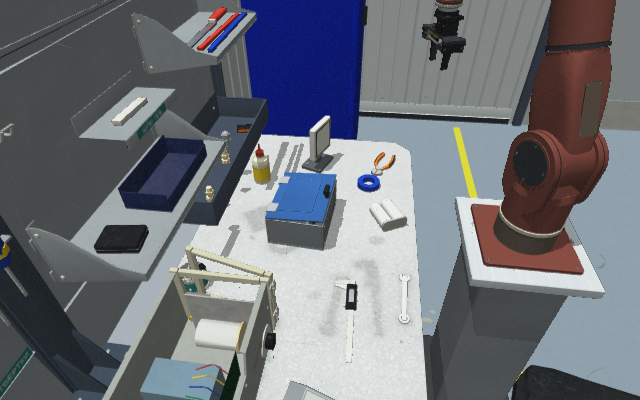

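View pics/wrist0.png

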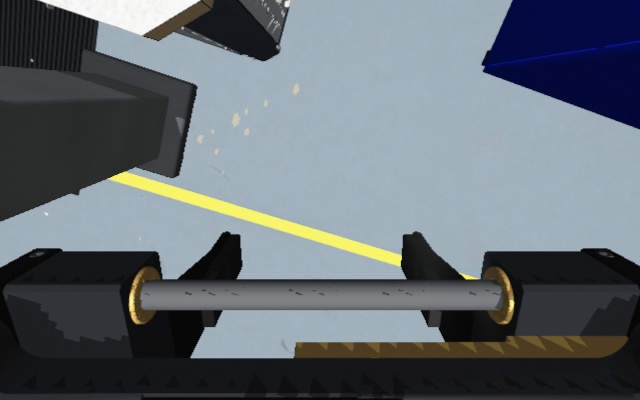

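The scene view shows the blue flap around (315,203) with its handle at (332,205), the light at (372,172) and the bottle at (308,180). In the side view the flap is at (305,200), the handle at (326,190) and the light at (319,145). I'll zoom in on these.

```bash
cat > h.py <<'E'
import numpy as np, cv2
from scipy.spatial.transform import Rotation as R
from station import *
def cam(f):
    K=np.array([[f["fx"],0,f["cx"]],[0,f["fy"],f["cy"]],[0,0,1.]])
    Rm=cv2.Rodrigues(np.array(f["rvec"],float))[0]; t=np.array(f["tvec"],float).ravel()
    return K,Rm,t
def ray(f,p):
    K,Rm,t=cam(f); d=Rm.T@np.linalg.solve(K,[p[0],p[1],1.]); return -Rm.T@t,d/np.linalg.norm(d)
def onz(f,p,z):
    o,d=ray(f,p); return o+d*(z-o[2])/d[2]
def tri(f1,p1,f2,p2):
    o1,d1=ray(f1,p1);o2,d2=ray(f2,p2)
    s=np.linalg.lstsq(np.c_[d1,-d2],o2-o1,rcond=None)[0]
    a=o1+s[0]*d1;b=o2+s[1]*d2; return (a+b)/2,np.linalg.norm(a-b)
def proj(f,P):
    K,Rm,t=cam(f); return cv2.projectPoints(np.array(P,float).reshape(-1,3),np.array(f["rvec"],float),np.array(f["tvec"],float),K,None)[0].reshape(-1,2)
def crop(f,name,x0,y0,x1,y1,k):
    c=cv2.resize(f["color"][y0:y1,x0:x1],None,fx=k,fy=k,interpolation=cv2.INTER_CUBIC); cv2.imwrite("pics/"+name,c)
E
python3 - <<'E'
from h import *
a=grab_frame("scene");b=grab_frame("side")
crop(a,"s1.png",260,140,460,270,4)
crop(b,"d1.png",240,110,420,250,4)
import pickle; pickle.dump((a,b),open("f0.pkl","wb"))
for n,f in(("a",a),("b",b)):
    hsv=cv2.cvtColor(f["color"],cv2.COLOR_BGR2HSV)
    m=cv2.inRange(hsv,(100,120,80),(125,255,255)); 
    cs,_=cv2.findContours(m,cv2.RETR_EXTERNAL,cv2.CHAIN_APPROX_NONE)
    for c in cs:
        A=cv2.contourArea(c)
        if A>80:
            print(n,A,cv2.boundingRect(c),cv2.approxPolyDP(cv2.convexHull(c),2.5,True).reshape(-1,2).tolist())
E
```

```text
a 275.0 (388, 215, 24, 16) [[411, 219], [410, 227], [404, 230], [388, 224], [389, 217], [394, 215]]
a 1404.0 (268, 187, 88, 36) [[355, 197], [308, 222], [268, 210], [317, 187]]
a 230.0 (0, 101, 16, 37) [[1, 101], [7, 101], [15, 137], [0, 133]]
a 363.5 (14, 97, 22, 35) [[15, 98], [29, 97], [35, 126], [33, 131], [23, 128]]
a 113.5 (259, 46, 69, 14) [[327, 46], [259, 59]]
a 30677.5 (376, 0, 161, 289) [[535, 0], [529, 133], [523, 165], [503, 235], [463, 283], [455, 288], [449, 286], [386, 179], [376, 151], [382, 0]]
b 273.5 (358, 175, 22, 17) [[379, 181], [374, 190], [358, 187], [358, 178], [363, 175], [373, 175]]
b 2376.0 (265, 172, 71, 50) [[286, 172], [335, 174], [322, 221], [265, 217]]
b 213.0 (208, 12, 39, 40) [[246, 12], [216, 47], [208, 51], [242, 12]]
b 13507.0 (240, 0, 123, 139) [[361, 0], [362, 29], [352, 138], [262, 133], [251, 92], [240, 0]]
```

View pics/s1.png

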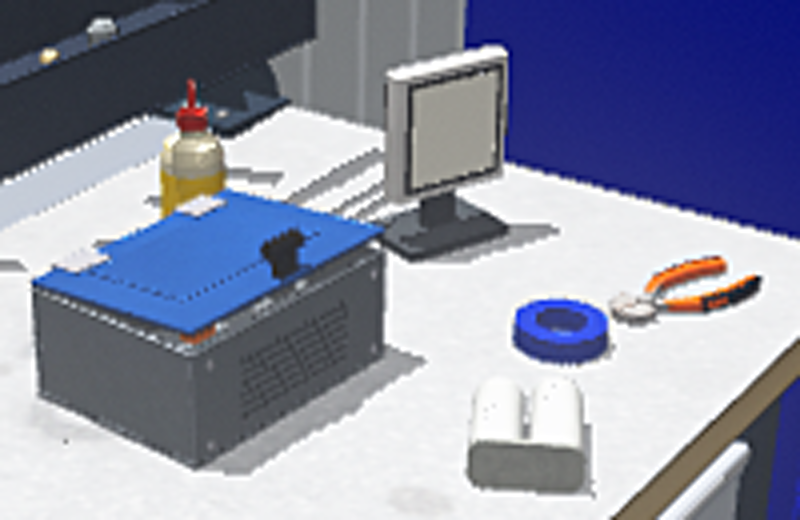

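View pics/d1.png

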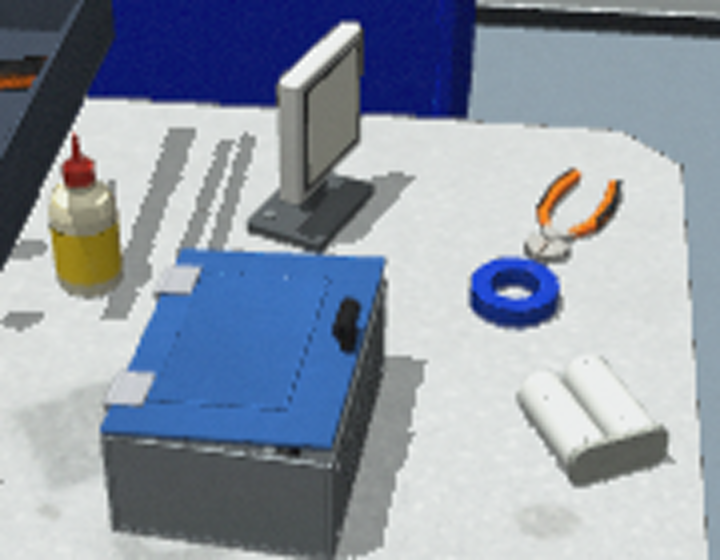

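```bash
python3 - <<'E'
from h import *
import pickle;a,b=pickle.load(open("f0.pkl","rb"))
S=lambda x,y:(260+x/4-.4,140+y/4-.4); D=lambda x,y:(240+x/4-.4,110+y/4-.4)
for f in(a,b):print("cam",ray(f,(320,200))[0])
def show(n,p,q):print(n,*[np.round(v,4) for v in tri(a,p,b,q)])
print("bottom")
print(onz(a,S(196,468),0),onz(a,S(38,398),0),onz(a,S(382,352),0)); print(onz(b,D(333,558),0),onz(b,D(113,530),0))
show("flap near-left",S(196,334),D(330,448))
show("flap far-left",S(34,282),D(103,434))
show("flap far-right",S(228,190),D(179,250))
show("flap near-right",S(384,231),D(385,259))
show("handle",S(284,242),D(347,318))
show("handle top end right",S(301,236),D(353,300))
# light: window corners
for n,p,q in(("panel tl",S(387,74),D(281,84)),("panel tr",S(507,52),D(360,30)),("panel bl",S(389,202),D(284,198)),("panel br",S(503,170),D(357,140)),
 ("win tl",S(412,80),D(306,90)),("win tr",S(502,64),D(360,52)),("win bl",S(410,195),D(305,180)),("win br",S(500,160),D(358,130)),
 ):show(n,p,q)
for n,p,q in(("bottle top",S(190,82),D(73,138)),):show(n,p,q)
print("bottle base",onz(b,D(88,285),0),"tape",onz(b,D(515,297),.01),"cutters",onz(b,D(548,245),.01), 'foot',onz(a,S(378,243),.012),onz(a,S(410,258),.012),onz(a,S(508,226),.012),onz(b,D(325,242),0.012),onz(b,D(372,185),.012),onz(b,D(250,228),.012))
E
```

```text
cam [-0.13930944  0.894934    0.64655318]
cam [0.42178919 0.84089077 0.77338896]
bottom
[0.51852808 0.11421083 0.        ] [0.66392688 0.10939992 0.        ] [ 0.50850925 -0.08651805  0.        ]
[0.51659856 0.1096322  0.        ] [0.66485728 0.10309902 0.        ]
flap near-left [0.5182 0.1104 0.0973] 0.0003
flap far-left [0.6623 0.1068 0.0895] 0.0001
flap far-right [ 0.6549 -0.0953  0.0875] 0.0013
flap near-right [ 0.5046 -0.0817  0.1012] 0.0035
handle [0.5192 0.0162 0.1249] 0.0007
handle top end right [ 0.5179 -0.0022  0.124 ] 0.0036
panel tl [ 0.5984 -0.2228  0.1543] 0.0024
panel tr [ 0.5491 -0.3176  0.1536] 0.0003
panel bl [ 0.6004 -0.2335  0.0433] 0.0044
panel br [ 0.5512 -0.3235  0.0492] 0.002
win tl [ 0.5794 -0.227   0.1503] 0.0018
win tr [ 0.5464 -0.303   0.1456] 0.0065
win bl [ 0.5854 -0.2429  0.0524] 0.0096
win br [ 0.55   -0.3169  0.0617] 0.0004
bottle top [ 0.7464 -0.1641  0.1329] 0.0015
bottle base [ 0.74712624 -0.16045049  0.        ] tape [ 0.41122544 -0.1726217   0.01      ] cutters [ 0.38788468 -0.24492684  0.01      ] foot [ 0.59979028 -0.21583438  0.012     ] [ 0.564188   -0.20791064  0.012     ] [ 0.53259876 -0.30445532  0.012     ] [ 0.56567926 -0.22472874  0.012     ] [ 0.53710045 -0.31184436  0.012     ] [ 0.62901708 -0.2369213   0.012     ]
```

```bash
cat >> h.py <<'E'
def tool():
    s=state(); return np.array(s["ee_pos"]),R.from_quat(s["tcp_rot"]).as_matrix(),s
def delta(P,Rt=None):
    """from current pose to target: linear cm in tool axes, twist deg (tool)"""
    p,M,s=tool(); 
    print("t",round(s["clock"],2),"lin cm",np.round(M.T@(np.array(P)-p)*100,2),"tw deg",None if Rt is None else np.round(np.degrees(R.from_matrix(M.T@Rt).as_rotvec()),2))
def down(jaw_yaw):
    """tool y down, tool z at world yaw"""
    z=np.array([np.cos(jaw_yaw),np.sin(jaw_yaw),0]); y=np.array([0,0,-1.]); return np.c_[np.cross(y,z),y,z]
E
python3 - <<'E'
from h import *
import pickle;a,b=pickle.load(open("f0.pkl","rb"))
p,M,s=tool(); print(p,M.round(3))
yaw=-.044
for w in(yaw+np.pi/2,yaw-np.pi/2): delta([.519,.0155,.2],down(w))
crop(a,"s2.png",345,145,395,210,9); crop(b,"d2.png",295,110,340,175,9)
E
```

```text
[ 0.20238177 -0.6174666   0.23611922] [[-0.95  -0.     0.311]
 [-0.311  0.001 -0.95 ]
 [ 0.    -1.    -0.001]]
t 0.25 lin cm [-49.8    3.65 -50.28] tw deg [ 2.0000e-02 -1.5933e+02 -6.0000e-02]
t 0.25 lin cm [-49.8    3.65 -50.28] tw deg [4.000e-02 2.067e+01 1.000e-02]
```

View pics/s2.png

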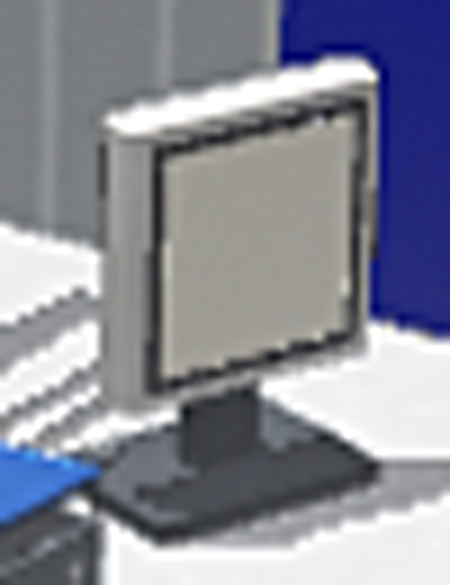

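View pics/d2.png

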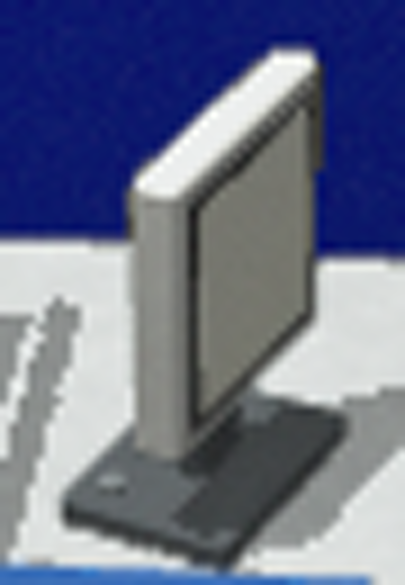

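```bash
python3 - <<'E'
from h import *
import pickle;a,b=pickle.load(open("f0.pkl","rb"))
S=lambda x,y:(345+x/9-.45,145+y/9-.45); D=lambda x,y:(295+x/9-.45,110+y/9-.45)
C={}
for n,p,q in(("tl",(165,157),(202,210)),("tr",(355,110),(310,105)),("br",(355,345),(312,318)),("bl",(165,382),(202,418)),
 ("Ptl",(152,137),(190,203)),("Ptr",(378,75),(322,62)),("Pbl",(150,412),(182,458))):
    C[n],e=tri(a,S(*p),b,D(*q)); print(n,C[n].round(4),e.round(4))
c=np.mean([C[k] for k in("tl","tr","br","bl")],0); d=C["tl"]+C["bl"]-C["tr"]-C["br"]; print("centre",c,"yaw",np.arctan2(-d[0],d[1]))
print([onz(a,S(*p),.012).round(4) for p in((155,530),(380,463))],[onz(b,D(*p),.012).round(4) for p in((222,552),(346,420))])
E
```

```text
tl [ 0.5776 -0.228   0.1447] 0.0027
tr [ 0.55   -0.3066  0.1438] 0.0019
br [ 0.5494 -0.3137  0.0521] 0.0019
bl [ 0.5792 -0.2341  0.0581] 0.0015
Ptl [ 0.5804 -0.2229  0.1516] 0.0
Ptr [ 0.5472 -0.317   0.1547] 0.0028
Pbl [ 0.5859 -0.2335  0.0432] 0.0023
centre [ 0.56405452 -0.27059192  0.09965781] yaw -0.34791987409479874
[array([ 0.5676, -0.2113,  0.012 ]), array([ 0.5326, -0.3055,  0.012 ])] [array([ 0.5703, -0.2198,  0.012 ]), array([ 0.5355, -0.3098,  0.012 ])]
```

Request:
play_rows --motion '[{"linear":[-4,0.2,-4],"gripper":0.7},{"linear":[-4,0.2,-4],"gripper":0.7},{"linear":[-4,0.2,-4],"gripper":0.7},{"linear":[-4,0.2,-4],"gripper":0.7},{"linear":[-4,0.2,-4],"gripper":0.7}]'

```text
invalid input at $.motion[0]: expected keys gripper, linear, twist
```

The window centre comes out at (0.564, -0.271, 0.0997), which agrees with the given 0.100 height. Its yaw is about -0.35.

Request:
play_rows --motion '[{"linear":[-4,0.2,-4],"gripper":0.7,"twist":[0,0,0]},{"linear":[-4,0.2,-4],"gripper":0.7,"twist":[0,0,0]},{"linear":[-4,0.2,-4],"gripper":0.7,"twist":[0,0,0]},{"linear":[-4,0.2,-4],"gripper":0.7,"twist":[0,0,0]},{"linear":[-4,0.2,-4],"gripper":0.7,"twist":[0,0,0]}]'

```text
clock: 0.88
ee_pos: [0.3308, -0.3635, 0.2266]
tcp_rot: [0.111, -0.698, 0.698, -0.112]
ft_force: [1.4, -0.1, 0.3]
grip_width: 0.705
```

Request:
play_rows --motion '[{"linear":[-4,0.2,-4],"gripper":0.7,"twist":[0,0,0]},{"linear":[-4,0.2,-4],"gripper":0.7,"twist":[0,0,0]},{"linear":[-4,0.2,-4],"gripper":0.7,"twist":[0,0,0]},{"linear":[-4,0.2,-4],"gripper":0.7,"twist":[0,0,0]},{"linear":[-4,0.2,-4],"gripper":0.7,"twist":[0,0,0]}]'

```text
clock: 1.5
ee_pos: [0.4585, -0.1113, 0.2168]
tcp_rot: [0.111, -0.698, 0.698, -0.112]
ft_force: [0.3, -1.0, 0.0]
grip_width: 0.701
```

```bash
python3 - <<'E'
from h import *
delta([.519,.0155,.2],down(-.044-np.pi/2)); print(state()["qpos"])
E
```

```text
t 1.5 lin cm [ -9.7    1.67 -10.17] tw deg [-0.03 20.66 -0.03]
[ 0.59694967  0.00480052 -0.45020952  1.88908769  0.00258523  1.24752197
 -1.1083344 ]
```

Request:
play_rows --motion '[{"linear":[-3.2,0.3,-3.4],"gripper":0.7,"twist":[0,0,0]},{"linear":[-3.2,0.3,-3.4],"gripper":0.7,"twist":[0,0,0]},{"linear":[-3.2,0.3,-3.2],"gripper":0.7,"twist":[0,0,0]},{"linear":[0,0,0],"gripper":0.7,"twist":[0,10.3,0]},{"linear":[0,0,0],"gripper":0.7,"twist":[0,10.3,0]}]'

```text
clock: 2.12
ee_pos: [0.5181, 0.0127, 0.2073]
tcp_rot: [0.017, 0.707, -0.707, -0.017]
ft_force: [1.0, 0.6, 1.5]
grip_width: 0.7
```

```bash
python3 - <<'E'
from h import *
f=grab_frame("wrist"); a=grab_frame("scene"); b=grab_frame("side")
cv2.imwrite("pics/w1.png",f["color"]); crop(b,"d3.png",240,60,420,210,4)
delta([.519,.0155,.124],down(-.044-np.pi/2)); print(state()["qpos"]); 
print(proj(f,[.519,.0155,.124]))
E
```

```text
t 2.27 lin cm [-0.09  8.35 -0.35] tw deg [-0.    0.25  0.01]
[ 0.40913728  0.12295062 -0.55484902  1.79830901  0.06840033  1.2394581
 -1.77500849]
[[316.93291852 207.48414867]]
```

View pics/w1.png

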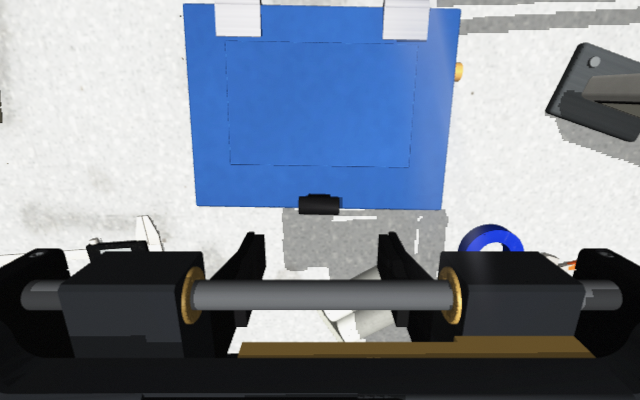

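View pics/d3.png

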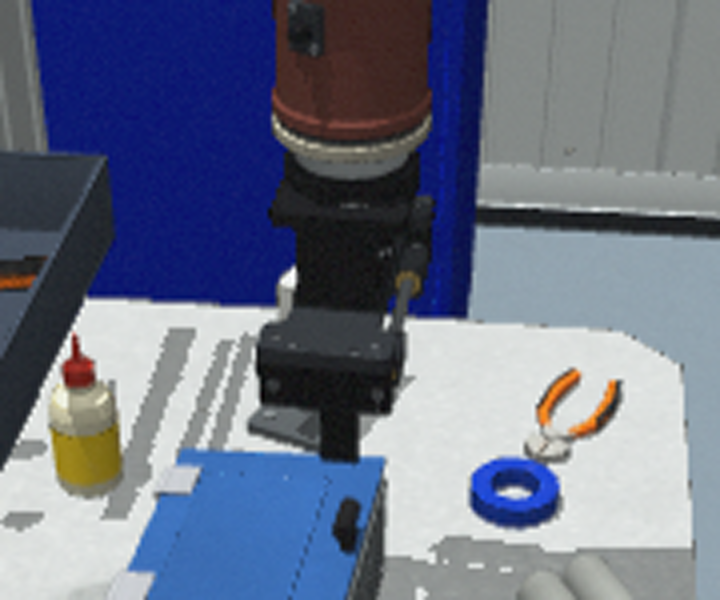

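The wrist view shows the handle bar at (319,204), about 3 px from where my estimate projected. The flap's front edge is level in the image, and the fingers straddle the bar.

```bash
python3 - <<'E'
from h import *
f=grab_frame("wrist")
for p in((319,203),(299,204),(340,205)): print(onz(f,p,.124))
l=onz(f,(196,206),.1);r=onz(f,(444,209),.1); print(l,r); fl=onz(f,(183,4),.088);fr=onz(f,(461,10),.088);print(fl,fr, np.arctan2(-(fl-fr)[0],(fl-fr)[1]))
p,M,s=tool();print(M.round(3))
E
```

```text
[0.52231268 0.01312438 0.124     ]
[0.5221343  0.02795199 0.124     ]
[ 0.52011739 -0.00235897  0.124     ]
[0.51572621 0.11429723 0.1       ] [ 0.50485519 -0.08871564  0.1       ]
[0.66502859 0.10516873 0.088     ] [ 0.65307226 -0.09495819  0.088     ] -0.0596727807698063
[[-0.999 -0.    -0.039]
 [ 0.039 -0.    -0.999]
 [ 0.    -1.     0.   ]]
```

Request:
play_rows --motion '[{"linear":[-0.3,3,0],"gripper":0.7,"twist":[0,0.8,0]},{"linear":[0,3,0],"gripper":0.7,"twist":[0,0,0]},{"linear":[0,2.4,0],"gripper":0.7,"twist":[0,0,0]},{"linear":[0,0,0],"gripper":0.7,"twist":[0,0,0]}]'

```text
clock: 2.82
ee_pos: [0.5198, 0.0116, 0.1221]
tcp_rot: [0.018, 0.707, -0.707, -0.02]
ft_force: [0.4, -0.8, 0.1]
grip_width: 0.698
```

Request:
play_rows --motion '[{"linear":[0,0,0],"gripper":0.2,"twist":[0,0,0]},{"linear":[0,0,0],"gripper":0.2,"twist":[0,0,0]},{"linear":[0,0,0],"gripper":0.2,"twist":[0,0,0]},{"linear":[0,0,0],"gripper":0.2,"twist":[0,0,0]}]' --force 12

```text
clock: 3.32
ee_pos: [0.5215, 0.0144, 0.1242]
tcp_rot: [0.02, 0.708, -0.706, -0.019]
ft_force: [1.4, 4.8, -0.7]
grip_width: 0.341
```

```bash
python3 - <<'E'
from h import *
b=grab_frame("side"); crop(b,"d4.png",240,110,420,250,4); f=grab_frame("wrist"); cv2.imwrite("pics/w2.png",f["color"]); s=state(); print(s["ee_pos"],s["ft_force"],s["grip_width"]*87)
E
```

```text
[0.52151515 0.01436882 0.12413524] [1.42431205 7.83440933 0.18315239] 29.579284500393975
```

View pics/d4.png

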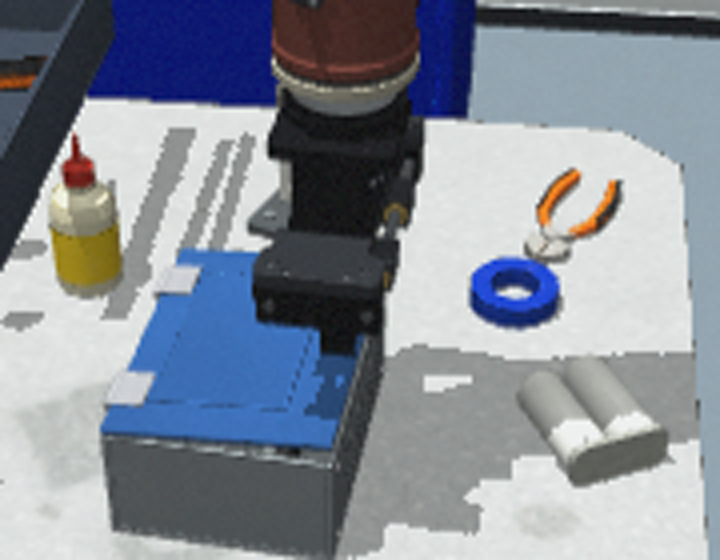

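View pics/w2.png

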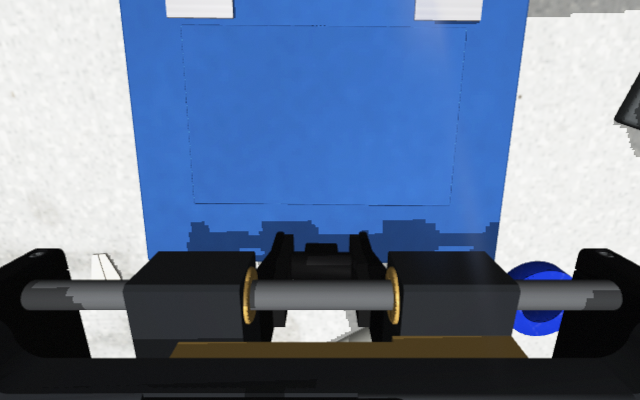

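```bash
python3 - <<'E'
import numpy as np
r=14.39; ph=np.linspace(.253,1.97,16); 
X=-r*np.cos(ph);Z=r*np.sin(ph)
for i in range(15):print(i,round(-(X[i+1]-X[i]),2),round(-(Z[i+1]-Z[i]),2),"theta",round(ph[i+1]-.1606,2),"x",.66+X[i+1]/100, "z",.088+Z[i+1]/100)
E
```

```text
0 -0.5 -1.57 theta 0.21 x 0.5257066999183744 z 0.13969641721808623
1 -0.68 -1.5 theta 0.32 x 0.5324901391194222 z 0.1546966669198372
2 -0.85 -1.41 theta 0.44 x 0.5409424678609156 z 0.1688239694703922
3 -1.0 -1.31 theta 0.55 x 0.5509530593808796 z 0.18189342224889893
4 -1.14 -1.18 theta 0.66 x 0.5623908918793846 z 0.19373396810816296
5 -1.27 -1.05 theta 0.78 x 0.5751062633734603 z 0.2041906342248965
6 -1.38 -0.89 theta 0.89 x 0.5889327510441745 z 0.2131265604332298
7 -1.48 -0.73 theta 1.01 x 0.6036893894313239 z 0.22042479049401173
8 -1.55 -0.56 theta 1.12 x 0.6191830389668281 z 0.22598980285519843
9 -1.6 -0.38 theta 1.24 x 0.6352109138467145 z 0.22974876086825236
10 -1.64 -0.19 theta 1.35 x 0.6515632361560993 z 0.231652466097322
11 -1.65 -0.0 theta 1.47 x 0.668025981509138 z 0.23167600224398985
12 -1.64 0.19 theta 1.58 x 0.6843836802681333 z 0.22981906125969614
13 -1.6 0.37 theta 1.69 x 0.7004222376785616 z 0.22610594737757633
14 -1.55 0.55 theta 1.81 x 0.7159317360091878 z 0.2205852590109418
```

Request:
play_rows --motion '[{"linear":[-0.5,-1.57,0],"gripper":0.2,"twist":[0,0,0]},{"linear":[-0.68,-1.5,0],"gripper":0.2,"twist":[0,0,0]},{"linear":[-0.85,-1.4,0],"gripper":0.2,"twist":[0,0,0]},{"linear":[-1.0,-1.3,0],"gripper":0.2,"twist":[0,0,0]}]' --force 15

```text
clock: 3.92
ee_pos: [0.5506, 0.0125, 0.1816]
tcp_rot: [0.019, 0.708, -0.706, -0.02]
ft_force: [-0.9, 7.6, -2.9]
grip_width: 0.345
```

Request:
play_rows --motion '[{"linear":[-1.14,-1.18,0],"gripper":0.2,"twist":[0,0,0]},{"linear":[-1.27,-1.05,0],"gripper":0.2,"twist":[0,0,0]},{"linear":[-1.38,-0.9,0],"gripper":0.2,"twist":[0,0,0]}]'

```text
clock: 4.3
ee_pos: [0.5887, 0.0101, 0.2131]
tcp_rot: [0.019, 0.708, -0.706, -0.02]
ft_force: [-1.9, 5.9, -0.6]
grip_width: 0.338
```

```bash
python3 - <<'E'
from h import *
b=grab_frame("side"); crop(b,"d5.png",220,70,420,220,4); s=state(); print(s["ee_pos"],s["ft_force"],s["grip_width"]*87)
E
```

```text
[0.59060761 0.00992489 0.21419697] [-2.20914554  5.18141507  6.33879948] 29.749332671645718
```

View pics/d5.png

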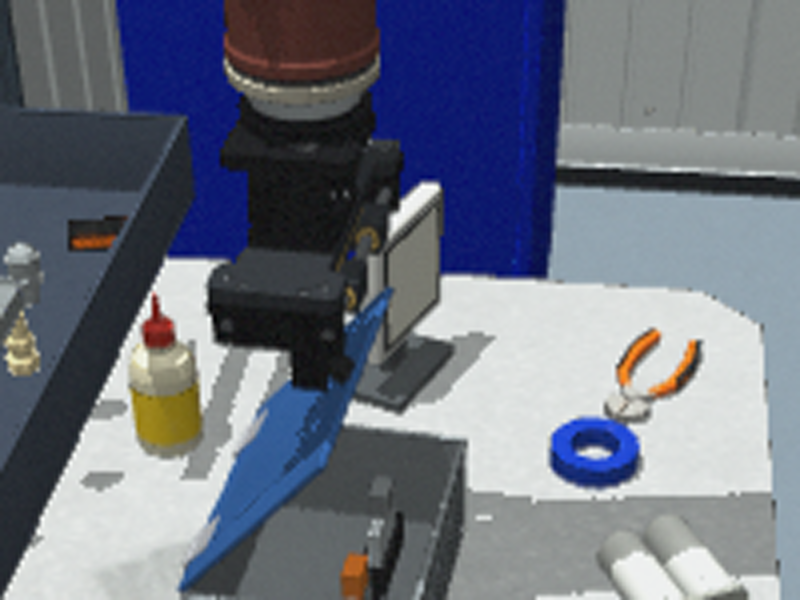

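```bash
python3 - <<'E'
from h import *
import pickle;a,b=pickle.load(open("f0.pkl","rb"))
for p,q in(((340,126),(268,99)),((339,148),(266,124))): print(tri(a,p,b,q))
E
```

```text
(array([ 0.75086471, -0.3449316 ,  0.19580357]), np.float64(0.007619606688135444))
(array([ 0.76585634, -0.35423229,  0.10619722]), np.float64(0.02035718900211627))
```

```bash
python3 - <<'E'
from h import *
import pickle;a,b=pickle.load(open("f0.pkl","rb"))
crop(a,"s3.png",170,110,350,210,4); crop(b,"d6.png",170,80,290,230,4)
E
```

```text
(no output)
```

View pics/s3.png

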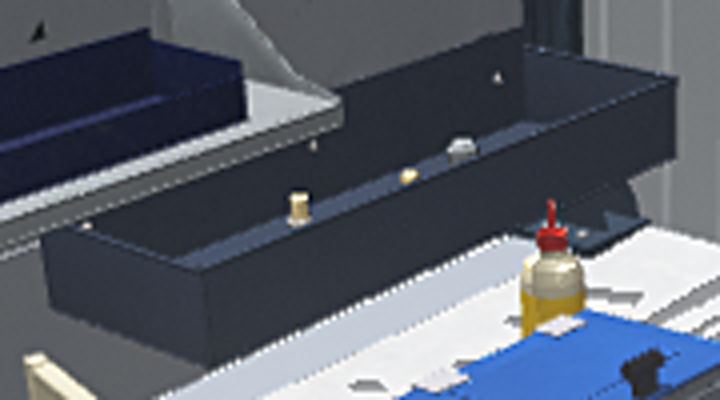

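View pics/d6.png

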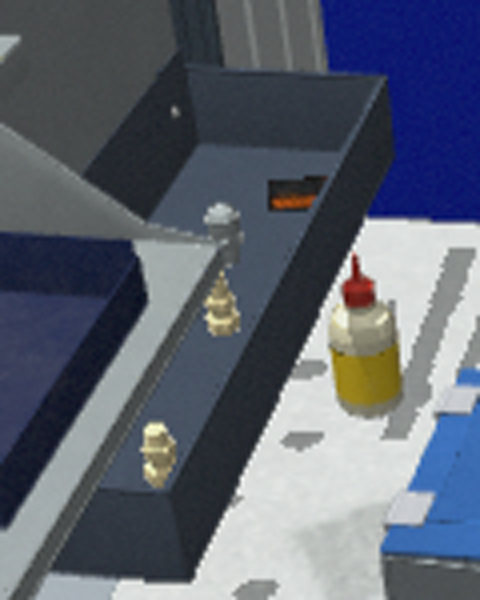

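```bash
python3 - <<'E'
from h import *
import pickle;a,b=pickle.load(open("f0.pkl","rb"))
S=lambda x,y:(170+x/4-.4,110+y/4-.4); D=lambda x,y:(170+x/4-.4,80+y/4-.4)
for p,q in(((677,80),(385,78)),((677,158),(393,155)),((205,268),(172,492)),((210,365),(190,578))): print(tri(a,S(*p),b,D(*q)))
E
```

```text
(array([ 0.76479589, -0.36184583,  0.18129151]), np.float64(0.002563494991728732))
(array([ 0.76460019, -0.36214121,  0.11073919]), np.float64(0.0031102176254620777))
(array([0.75973656, 0.17395532, 0.18590805]), np.float64(0.0002606891260830532))
(array([0.76103096, 0.17609149, 0.11818626]), np.float64(0.004616879553567492))
```

```bash
python3 - <<'E'
from h import *
import pickle;a,b=pickle.load(open("f0.pkl","rb"))
S=lambda x,y:(170+x/4-.4,110+y/4-.4); D=lambda x,y:(170+x/4-.4,80+y/4-.4)
print(tri(a,S(342,100),b,D(222,243)))
E
```

```text
(array([0.76181102, 0.03703976, 0.26539189]), np.float64(0.001896026140084686))
```

Request:
play_rows --motion '[{"linear":[-1.48,-0.73,0],"gripper":0.2,"twist":[0,0,0]},{"linear":[-1.55,-0.56,0],"gripper":0.2,"twist":[0,0,0]},{"linear":[-1.6,-0.38,0],"gripper":0.2,"twist":[0,0,0]},{"linear":[-1.64,-0.19,0],"gripper":0.2,"twist":[0,0,0]}]'

```text
clock: 4.85
ee_pos: [0.6521, 0.006, 0.2323]
tcp_rot: [0.02, 0.707, -0.706, -0.019]
ft_force: [-2.4, 3.6, 3.9]
grip_width: 0.345
```

Request:
play_rows --motion '[{"linear":[-1.65,0,0],"gripper":0.2,"twist":[0,0,0]},{"linear":[-1.64,0.19,0],"gripper":0.2,"twist":[0,0,0]},{"linear":[-1.6,0.37,0],"gripper":0.2,"twist":[0,0,0]},{"linear":[0,0,0],"gripper":0.2,"twist":[0,0,0]}]'

```text
clock: 5.35
ee_pos: [0.7024, 0.0028, 0.2266]
tcp_rot: [0.021, 0.707, -0.706, -0.019]
ft_force: [3.1, 1.5, 3.9]
grip_width: 0.341
```

```bash
python3 - <<'E'
from h import *
b=grab_frame("side"); crop(b,"d7.png",200,70,400,220,4);a=grab_frame("scene"); crop(a,"s7.png",230,80,430,230,4); s=state(); print(s["ee_pos"],s["ft_force"],s["grip_width"]*87)
E
```

```text
[0.7017483  0.00281006 0.22676807] [3.04895563 2.80444981 5.46708405] 29.856626976798903
```

View pics/d7.png

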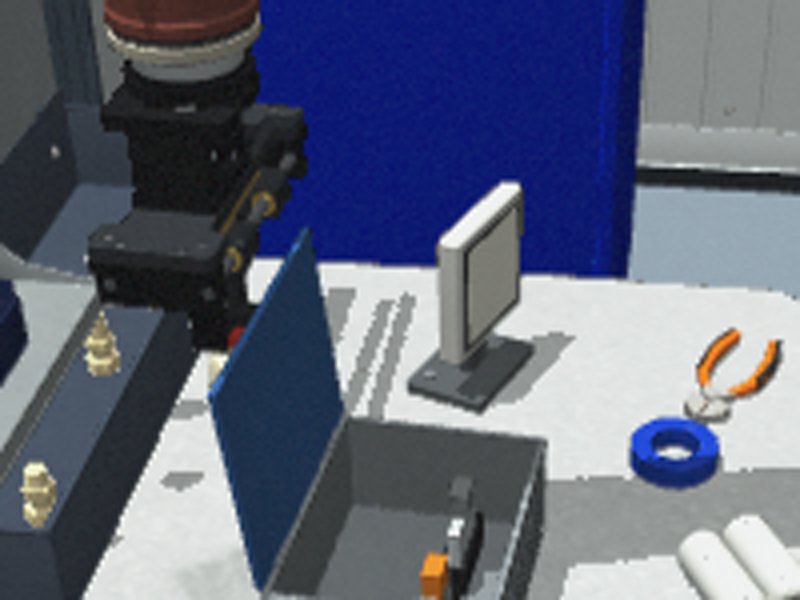

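View pics/s7.png

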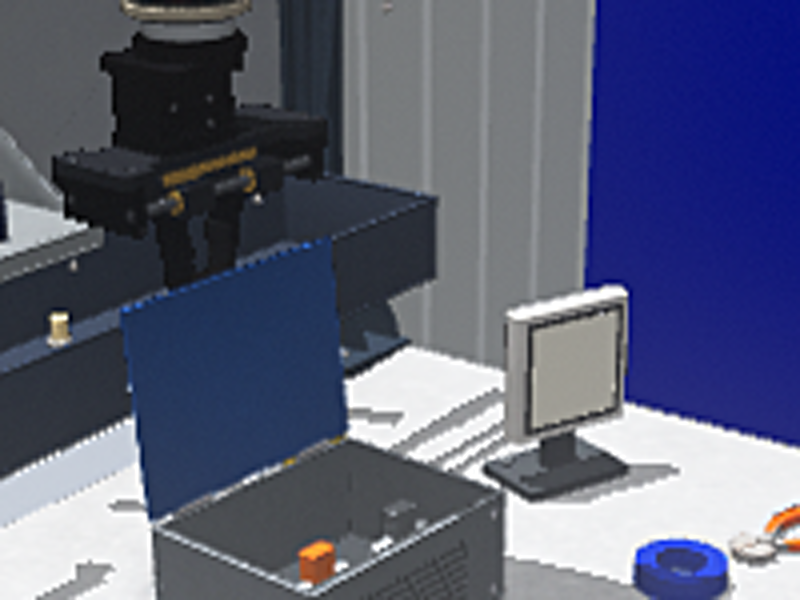

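The flap stands past vertical, held by the bar. The orange grip is visible in the +y slot: scene view about (309,220), side view about (308,213). I'll release, back off upwards, and measure the grip.

Request:
play_rows --motion '[{"linear":[0,0,0],"gripper":0.65,"twist":[0,0,0]},{"linear":[0,0,0],"gripper":0.65,"twist":[0,0,0]},{"linear":[0,0,0],"gripper":0.65,"twist":[0,0,0]},{"linear":[0,-2.5,0],"gripper":0.65,"twist":[0,0,0]},{"linear":[0,-4,0],"gripper":0.65,"twist":[0,0,0]}]'

```text
clock: 6.08
ee_pos: [0.6996, 0.0012, 0.2895]
tcp_rot: [-0.019, -0.707, 0.707, 0.021]
ft_force: [0.9, -0.1, -0.9]
grip_width: 0.652
```

Request:
play_rows --motion '[{"linear":[4,-1,-1],"gripper":0.6,"twist":[0,0,0]},{"linear":[5,0,-1],"gripper":0.6,"twist":[0,10.5,0]},{"linear":[5,0,0],"gripper":0.6,"twist":[0,10.5,0]},{"linear":[0,0,0],"gripper":0.6,"twist":[0,10.5,0]}]'

```text
clock: 6.58
ee_pos: [0.5602, 0.0397, 0.3012]
tcp_rot: [-0.213, -0.674, 0.675, 0.212]
ft_force: [0.3, -1.0, -0.1]
grip_width: 0.6
```

```bash
python3 - <<'E'
from h import *
b=grab_frame("side"); crop(b,"d8.png",230,100,380,240,4);a=grab_frame("scene"); crop(a,"s8.png",230,120,380,260,4); s=state(); print(s["ee_pos"],s["ft_force"],s["qpos"])
p,M,_=tool();print(M.round(3))
f=grab_frame("wrist"); cv2.imwrite("pics/w8.png",f["color"])
import pickle; pickle.dump((a,b),open("f1.pkl","wb"))
E
```

```text
[0.56263055 0.03840692 0.30102182] [ 0.26815204 -0.12173874  0.31998129] [ 0.29060514  0.16663368 -0.49745512  1.55773177  0.08114811  1.43707459
 -2.39163793]
[[-0.82   0.001 -0.572]
 [ 0.572 -0.001 -0.82 ]
 [-0.001 -1.     0.   ]]
```

View pics/d8.png

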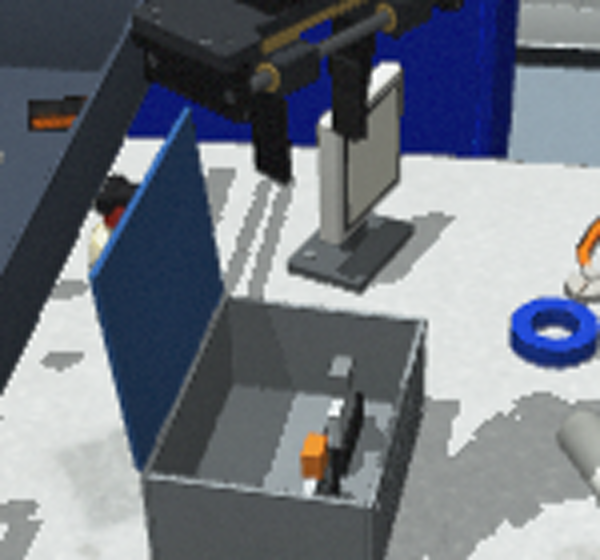

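View pics/s8.png

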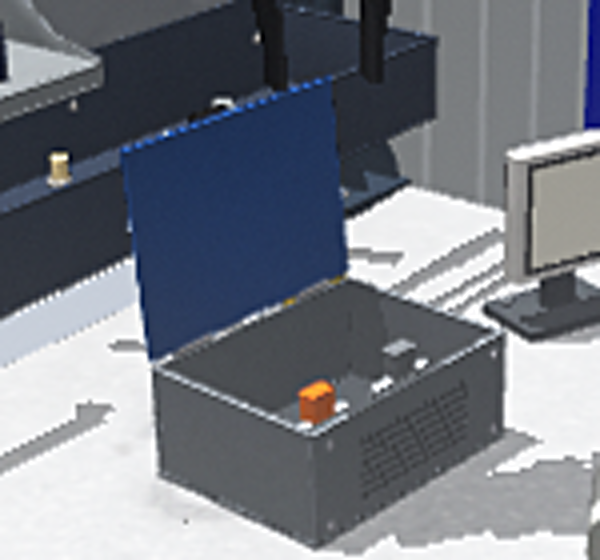

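View pics/w8.png

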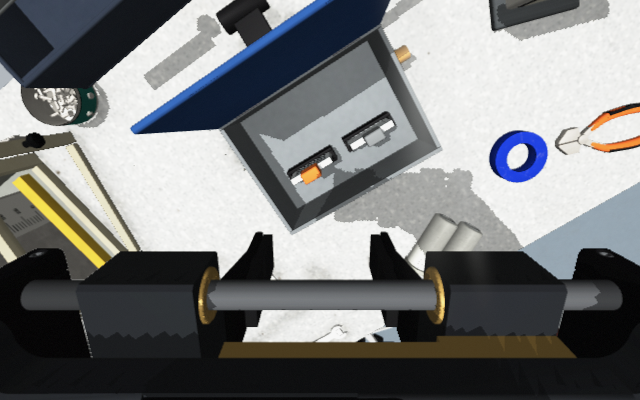

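The flap stands on its own. The wrist view shows the orange grip at (311,174) and the grey one at (372,130). I turned the wrong way about tool y, so I'll rotate back to align the jaw with box x.

Request:
play_rows --motion '[{"linear":[0,0,0],"gripper":0.5,"twist":[0,-10.5,0]},{"linear":[0,0,0],"gripper":0.5,"twist":[0,-10.5,0]},{"linear":[0,0,0],"gripper":0.5,"twist":[0,-10.5,0]},{"linear":[0,0,0],"gripper":0.5,"twist":[0,-10.5,0]},{"linear":[0,0,0],"gripper":0.5,"twist":[0,-10.5,0]}]'

```text
clock: 7.35
ee_pos: [0.5638, 0.0383, 0.3001]
tcp_rot: [-0.113, 0.698, -0.698, 0.113]
ft_force: [0.9, 0.4, -1.3]
grip_width: 0.5
```

Request:
play_rows --motion '[{"linear":[0,0,0],"gripper":0.5,"twist":[0,-10.5,0]},{"linear":[0,0,0],"gripper":0.5,"twist":[0,-10.5,0]},{"linear":[0,0,0],"gripper":0.5,"twist":[0,-10.5,0]},{"linear":[0,0,0],"gripper":0.5,"twist":[0,-10.5,0]},{"linear":[0,0,0],"gripper":0.5,"twist":[0,-10.5,0]}]'

```text
clock: 7.98
ee_pos: [0.5638, 0.0383, 0.3002]
tcp_rot: [-0.41, 0.577, -0.576, 0.41]
ft_force: [-0.3, 0.2, 0.1]
grip_width: 0.499
```

Request:
play_rows --motion '[{"linear":[0,0,0],"gripper":0.5,"twist":[0,-10.5,0]},{"linear":[0,0,0],"gripper":0.5,"twist":[0,-5,0]},{"linear":[0,0,0],"gripper":0.5,"twist":[0,0,0]}]'

```text
clock: 8.35
ee_pos: [0.5637, 0.0383, 0.3002]
tcp_rot: [-0.482, 0.518, -0.517, 0.482]
ft_force: [-0.2, 0.4, -0.2]
grip_width: 0.501
```

```bash
python3 - <<'E'
from h import *
f=grab_frame("wrist"); cv2.imwrite("pics/w9.png",f["color"]); crop(f,"w9c.png",240,20,440,170,4)
print(state()["qpos"]); p,M,_=tool();print(p,M.round(3))
hsv=cv2.cvtColor(f["color"],cv2.COLOR_BGR2HSV); m=cv2.inRange(hsv,(8,150,100),(20,255,255))
n,l,st,c=cv2.connectedComponentsWithStats(m); print([(st[i].tolist(),c[i].round(1).tolist()) for i in range(1,n) if st[i][4]>30])
import pickle; pickle.dump(f,open("w9.pkl","wb"))
E
```

```text
[ 0.45488146  0.19557644 -0.69289455  1.54825001  0.12476432  1.44343199
 -0.3183583 ]
[0.56361386 0.03836881 0.3002754 ] [[-0.074 -0.001  0.997]
 [-0.997  0.001 -0.074]
 [-0.001 -1.    -0.001]]
[([313, 142, 13, 22, 243], [318.6, 152.6]), ([221, 271, 5, 16, 36], [222.8, 277.1])]
```

View pics/w9.png

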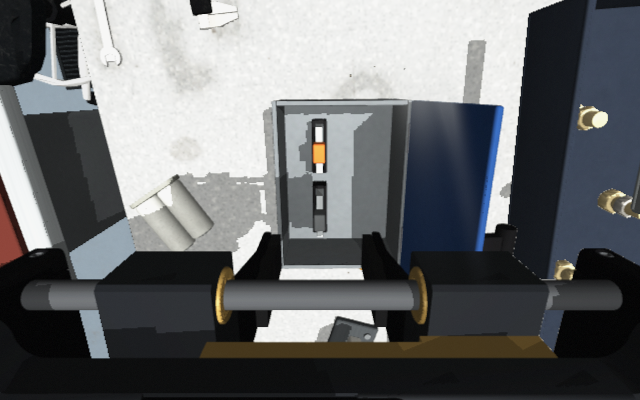

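View pics/w9c.png

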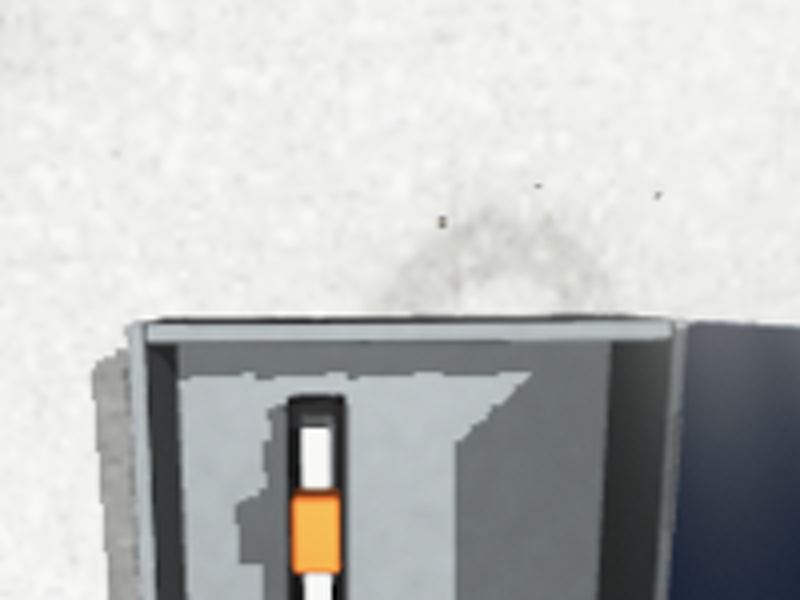

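```bash
python3 - <<'E'
from h import *
import pickle;f=pickle.load(open("w9.pkl","rb")); a,b=pickle.load(open("f1.pkl","rb"))
g=onz(f,(318.8,152.2),.079); print("grip top",g)
print("grey top",onz(f,(319.5,201),.079))
o=[onz(f,p,.085) for p in((273,101),(411,101),(281,267))]; print(o, np.arctan2(*(o[1]-o[0])[[1,0]]), np.arctan2(-(o[0]-o[2])[0],(o[0]-o[2])[1]))
for fr,off in((a,(230,120)),(b,(230,100))):
    hsv=cv2.cvtColor(fr["color"],cv2.COLOR_BGR2HSV); m=cv2.inRange(hsv,(6,150,100),(20,255,255))
    n,l,st,c=cv2.connectedComponentsWithStats(m); print([(st[i].tolist(),c[i].round(1).tolist()) for i in range(1,n) if st[i][4]>15])
print(proj(a,g),proj(b,g))
print(tri(a,(230+318/4-.4,120+402/4-.4),b,(230+314/4-.4,100+455/4-.4)))
E
```

```text
grip top [0.56312252 0.05523229 0.079     ]
grey top [ 0.55962743 -0.00251854  0.079     ]
[array([0.51897961, 0.11419602, 0.085     ]), array([0.66462319, 0.1035979 , 0.085     ]), array([ 0.50601628, -0.08271653,  0.085     ])] -0.07263943153841348 -0.06573810159715844
[([288, 102, 34, 5, 73], [302.3, 104.0]), ([422, 204, 19, 9, 60], [431.5, 207.4]), ([305, 215, 8, 11, 67], [308.6, 220.1]), ([427, 214, 9, 4, 21], [431.2, 215.4])]
[([238, 129, 11, 3, 24], [243.2, 130.1]), ([375, 153, 10, 13, 46], [378.8, 158.0]), ([383, 155, 11, 14, 32], [388.9, 162.4]), ([305, 209, 7, 11, 56], [308.3, 213.5])]
[[308.82760798 216.46896948]] [[307.64680088 211.10753408]]
(array([0.56275637, 0.05390026, 0.06866314]), np.float64(0.0023039945044192366))
```

```bash
python3 - <<'E'
from h import *
import pickle;f=pickle.load(open("w9.pkl","rb"))
print(proj(f,[[.5655,.053,.079],[.5605,-.0307,.079],[.5655,.053,.03],[.5605,-.0307,.03]]),ray(f,(320,200)))
crop(f,"w9d.png",290,100,350,250,4)
E
```

```text
[[321.05113943 154.00925818]
 [321.95784796 223.13803134]
 [321.03060024 147.07996534]
 [321.84300711 209.3194616 ]] (array([0.57015976, 0.11971662, 0.44858764]), array([-0.02533007, -0.31113976, -0.95002654]))
```

View pics/w9d.png

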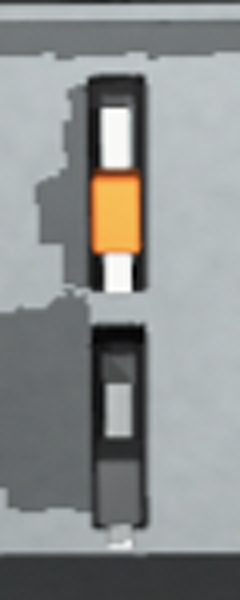

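```bash
python3 - <<'E'
from h import *
delta([.5635,.054,.063],down(-.062))
E
```

```text
t 8.4 lin cm [-1.54 23.73 -0.11] tw deg [ 0.03 -0.68 -0.03]
```

Request:
play_rows --motion '[{"linear":[-1.54,4,-0.1],"gripper":0.4,"twist":[0,-0.7,0]},{"linear":[0,4,0],"gripper":0.4,"twist":[0,0,0]},{"linear":[0,4,0],"gripper":0.4,"twist":[0,0,0]},{"linear":[0,2,0],"gripper":0.4,"twist":[0,0,0]},{"linear":[0,0,0],"gripper":0.4,"twist":[0,0,0]}]'

```text
clock: 9.02
ee_pos: [0.563, 0.0539, 0.1598]
tcp_rot: [-0.485, 0.516, -0.515, 0.484]
ft_force: [0.2, -0.5, -0.0]
grip_width: 0.398
```

```bash
python3 - <<'E'
from h import *
delta([.5635,.054,.063],down(-.062))
f=grab_frame("wrist"); cv2.imwrite("pics/w10.png",f["color"])
hsv=cv2.cvtColor(f["color"],cv2.COLOR_BGR2HSV); m=cv2.inRange(hsv,(8,150,100),(20,255,255))
n,l,st,c=cv2.connectedComponentsWithStats(m); print([(st[i].tolist(),c[i].round(1).tolist()) for i in range(1,n) if st[i][4]>30])
print(proj(f,[.5635,.054,.079]))
E
```

```text
t 9.03 lin cm [-0.01  9.68  0.07] tw deg [ 0.12 -0.01 -0.01]
[([311, 194, 19, 28, 523], [319.9, 207.5]), ([237, 272, 5, 23, 51], [239.0, 280.2])]
[[321.0089672  208.07742845]]
```

View pics/w10.png

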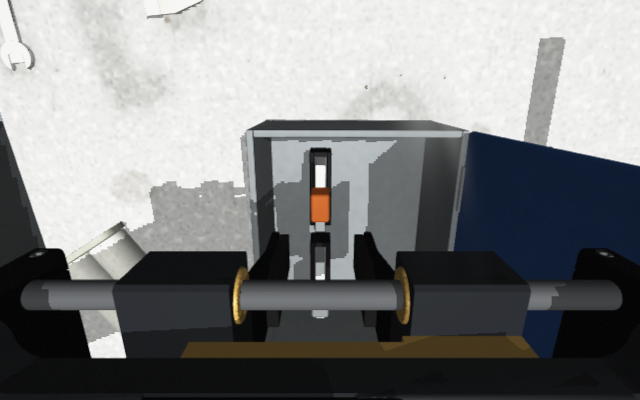

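The orange grip sits at (320,207), within 1 px of the prediction and centred between the fingers. Descending.

Request:
play_rows --motion '[{"linear":[0,3,0],"gripper":0.4,"twist":[0,0,0]},{"linear":[0,3,0],"gripper":0.4,"twist":[0,0,0]},{"linear":[0,2,0],"gripper":0.4,"twist":[0,0,0]},{"linear":[0,1.6,0],"gripper":0.4,"twist":[0,0,0]},{"linear":[0,0,0],"gripper":0.4,"twist":[0,0,0]}]'

```text
clock: 9.7
ee_pos: [0.5632, 0.054, 0.0641]
tcp_rot: [-0.485, 0.516, -0.515, 0.484]
ft_force: [-0.9, 0.6, -0.4]
grip_width: 0.397
```

Request:
play_rows --motion '[{"linear":[0,0,0],"gripper":0.05,"twist":[0,0,0]},{"linear":[0,0,0],"gripper":0.05,"twist":[0,0,0]},{"linear":[0,0,0],"gripper":0.05,"twist":[0,0,0]},{"linear":[0,0,0],"gripper":0.05,"twist":[0,0,0]}]' --force 25

```text
clock: 10.2
ee_pos: [0.5638, 0.0541, 0.0651]
tcp_rot: [0.484, -0.515, 0.515, -0.484]
ft_force: [-0.6, 0.2, 5.1]
grip_width: 0.157
```

```bash
python3 - <<'E'
from h import *
b=grab_frame("side"); crop(b,"d11.png",230,100,380,240,4); f=grab_frame("wrist"); cv2.imwrite("pics/w11.png",f["color"])
s=state(); print(s["ee_pos"],s["ft_force"],s["grip_width"]*87)
E
```

```text
[0.5637909  0.05408399 0.0651009 ] [-0.59842094 -0.68064738  4.82524026] 13.999147031341185
```

View pics/d11.png

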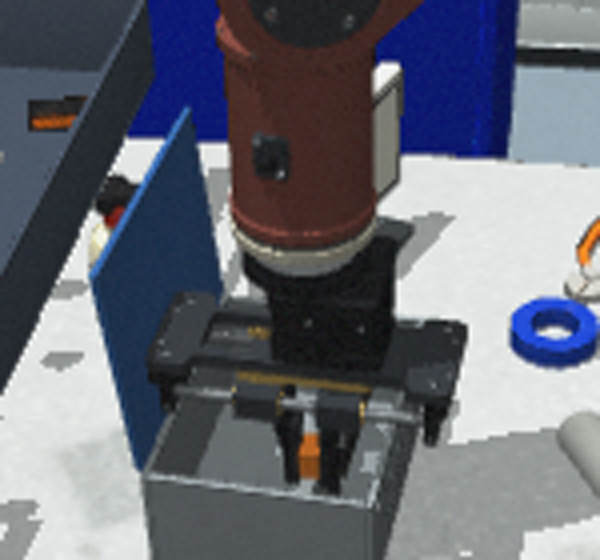

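View pics/w11.png

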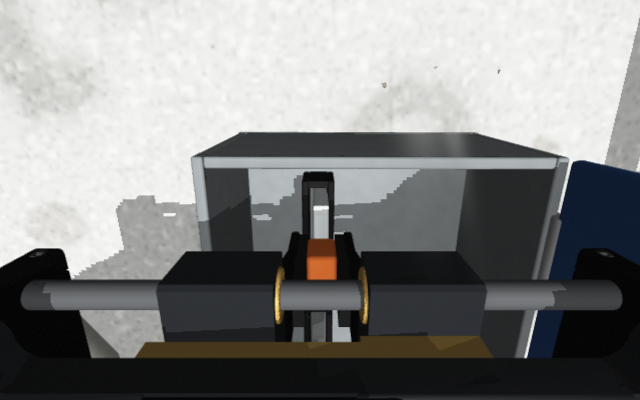

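The grip is held at 14.0 mm, which matches the block. Drawing it straight up, slowly at first.

Request:
play_rows --motion '[{"linear":[0,-0.5,0],"gripper":0.05,"twist":[0,0,0]},{"linear":[0,-0.8,0],"gripper":0.05,"twist":[0,0,0]},{"linear":[0,-0.8,0],"gripper":0.05,"twist":[0,0,0]},{"linear":[0,-0.8,0],"gripper":0.05,"twist":[0,0,0]},{"linear":[0,-0.8,0],"gripper":0.05,"twist":[0,0,0]}]'

```text
clock: 10.92
ee_pos: [0.5635, 0.0541, 0.1022]
tcp_rot: [0.484, -0.515, 0.515, -0.484]
ft_force: [0.6, 0.2, -1.1]
grip_width: 0.159
```

Request:
play_rows --motion '[{"linear":[0,-2,0],"gripper":0.05,"twist":[0,0,0]},{"linear":[0,-2,0],"gripper":0.05,"twist":[0,0,0]},{"linear":[0,-2,0],"gripper":0.05,"twist":[0,0,0]},{"linear":[0,-2,0],"gripper":0.05,"twist":[0,0,0]},{"linear":[0,0,0],"gripper":0.05,"twist":[0,0,0]}]'

```text
clock: 11.55
ee_pos: [0.5644, 0.0542, 0.1836]
tcp_rot: [0.483, -0.515, 0.516, -0.485]
ft_force: [0.1, -0.6, -1.0]
grip_width: 0.156
```

```bash
python3 - <<'E'
from h import *
b=grab_frame("side"); crop(b,"d12.png",230,60,410,210,4); a=grab_frame("scene"); crop(a,"s12.png",260,100,410,250,4)
s=state(); print(s["ee_pos"],s["ft_force"],s["grip_width"]*87)
W=np.array([.564,-.2705,.1]); y=-.348; n=np.array([np.cos(y),np.sin(y),0])
T=W-.065*n; T[2]=.1+.0341
print(T); delta(T,down(y))
E
```

```text
[0.56326923 0.05391599 0.18136266] [-0.2672881   0.49716965 -1.14604515] 13.580147161413725
[ 0.50289632 -0.24833381  0.1341    ]
t 11.65 lin cm [30.54  4.73 -4.15] tw deg [1.000e-02 1.638e+01 1.000e-02]
```

View pics/d12.png

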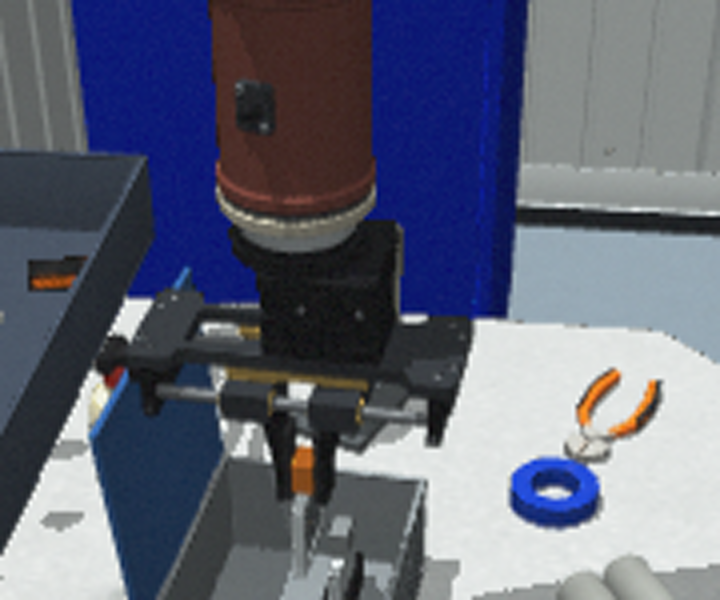

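View pics/s12.png

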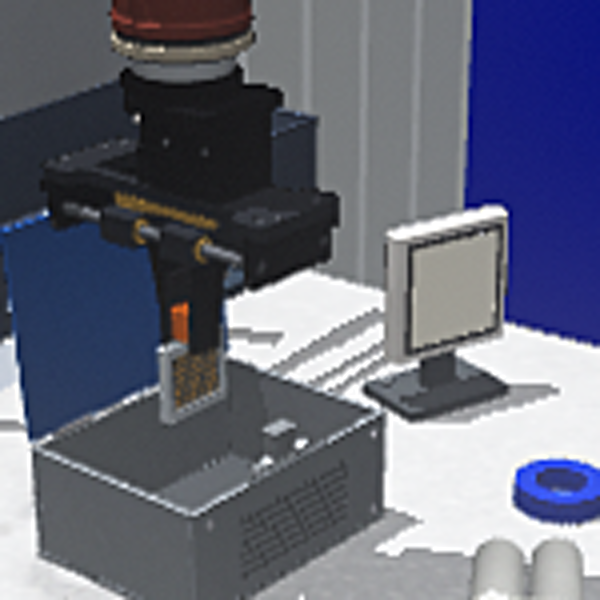

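The plate is out and hanging upright. The flap stays open and the blank plate is still in its slot. Carrying it over to the light.

Request:
play_rows --motion '[{"linear":[1,0,-2.5],"gripper":0.05,"twist":[0,0,0]},{"linear":[3.5,0,-1.6],"gripper":0.05,"twist":[0,0,0]},{"linear":[4,0,0],"gripper":0.05,"twist":[0,0,0]},{"linear":[4,0,0],"gripper":0.05,"twist":[0,0,0]},{"linear":[4,0,0],"gripper":0.05,"twist":[0,0,0]}]'

```text
clock: 12.28
ee_pos: [0.5114, -0.1094, 0.1806]
tcp_rot: [-0.485, 0.516, -0.515, 0.484]
ft_force: [0.6, 0.0, -1.7]
grip_width: 0.159
```

Request:
play_rows --motion '[{"linear":[4,0,0],"gripper":0.05,"twist":[0,0,0]},{"linear":[4,0,0],"gripper":0.05,"twist":[0,0,0]},{"linear":[3.5,0,0],"gripper":0.05,"twist":[0,0,0]},{"linear":[1,0,0],"gripper":0.05,"twist":[0,0,0]},{"linear":[0,0,0],"gripper":0.05,"twist":[0,8,0]}]'

```text
clock: 12.9
ee_pos: [0.5039, -0.2332, 0.1805]
tcp_rot: [-0.446, 0.549, -0.548, 0.446]
ft_force: [0.4, 0.7, -0.6]
grip_width: 0.159
```

```bash
python3 - <<'E'
from h import *
b=grab_frame("side"); crop(b,"d13.png",240,50,420,200,4); a=grab_frame("scene"); crop(a,"s13.png",300,80,450,230,4)
f=grab_frame("wrist"); cv2.imwrite("pics/w13.png",f["color"])
s=state(); print(s["ee_pos"],s["ft_force"],s["grip_width"]*87)
W=np.array([.564,-.2705,.1]); y=-.348; n=np.array([np.cos(y),np.sin(y),0])
T=W-.065*n; T[2]=.1+.0341
print(T); delta(T,down(y))
E
```

```text
[ 0.50443363 -0.23187545  0.18093595] [ 0.28639464  0.61060876 -1.19722184] 13.806947977458114
[ 0.50289632 -0.24833381  0.1341    ]
t 13.05 lin cm [1.65 4.68 0.18] tw deg [ 0.06  8.57 -0.03]
```

View pics/d13.png

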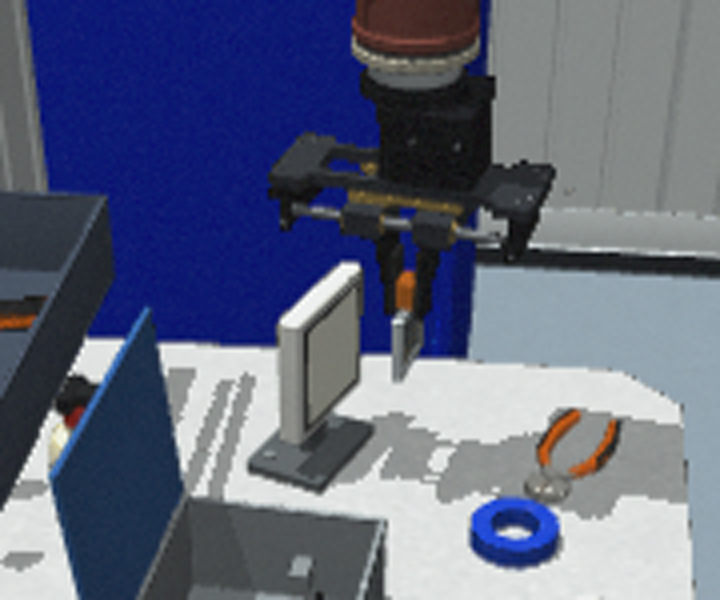

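View pics/s13.png

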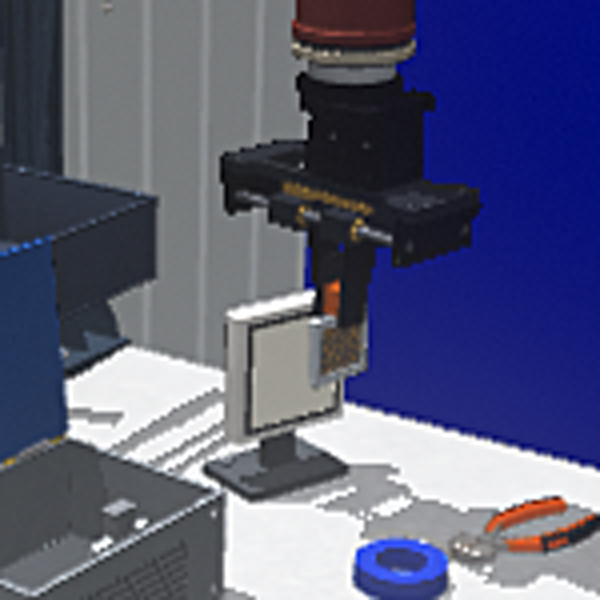

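View pics/w13.png

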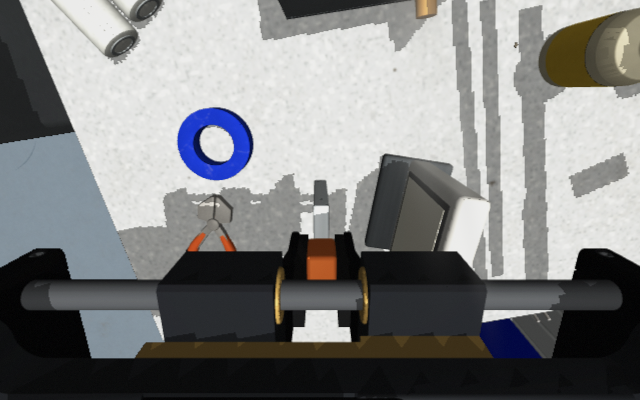

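Request:
play_rows --motion '[{"linear":[1.6,0,0.1],"gripper":0.05,"twist":[0,0,0]},{"linear":[0,0,0],"gripper":0.05,"twist":[0,8.5,0]},{"linear":[0,1,0],"gripper":0.05,"twist":[0,0,0]},{"linear":[0,0,0],"gripper":0.05,"twist":[0,0,0]}]'

```text
clock: 13.55
ee_pos: [0.5016, -0.2487, 0.1703]
tcp_rot: [-0.407, 0.579, -0.578, 0.406]
ft_force: [-0.2, -0.1, -0.8]
grip_width: 0.157
```

```bash
python3 - <<'E'
from h import *
import pickle
f=grab_frame("wrist"); pickle.dump(f,open("w14.pkl","wb")); crop(f,"w14.png",300,120,500,270,4)
W=np.array([.564,-.2705,.1]); y=-.348; n=np.array([np.cos(y),np.sin(y),0])
T=W-.065*n; T[2]=.1+.0341
delta(T,down(y))
yv=np.array([-np.sin(y),np.cos(y),0]);O=W*[1,1,0]
print("pred front top L,R, foot front L,R",proj(f,[O+.055*yv+[0,0,.155],O-.055*yv+[0,0,.155],O-.015*n+.05*yv+[0,0,.012],O-.015*n-.05*yv+[0,0,.012]]))
E
```

```text
t 13.6 lin cm [-0.07  3.67  0.09] tw deg [ 0.07  0.08 -0.01]
pred front top L,R, foot front L,R [[453.1504948  147.19336342]
 [431.0118144  331.72171264]
 [376.45911362 127.61433679]
 [371.39366312 228.81811589]]
```

View pics/w14.png

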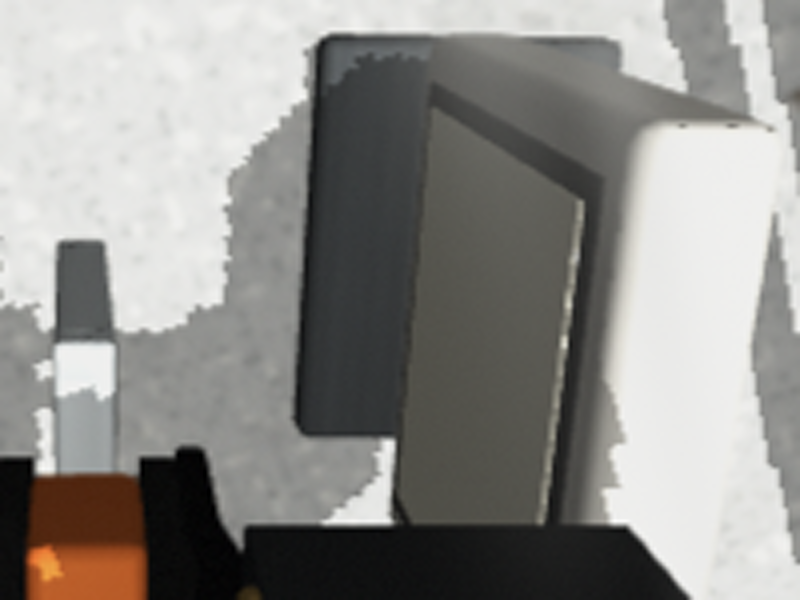

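```bash
python3 - <<'E'
from h import *
import pickle
f=pickle.load(open("w14.pkl","rb"))
C=lambda x,y:(300+x/4-.4,120+y/4-.4)
L=onz(f,C(316,40),.012);Rr=onz(f,C(296,432),.012);d=L-Rr
print(L,Rr,np.linalg.norm(d),"yaw",np.arctan2(-d[0],d[1]))
y=np.arctan2(-d[0],d[1]);n=np.array([np.cos(y),np.sin(y),0])
print("window centre from foot",(L+Rr)/2+.015*n)
t=onz(f,C(645,125),.155);print("panel front top L",t,"->centre",t-.055*np.array([-n[1],n[0],0]))
E
```

```text
[ 0.56826712 -0.22076078  0.012     ] [ 0.53531985 -0.31187649  0.012     ] 0.09688960381513363 yaw -0.3469696149833329
window centre from foot [ 0.5658996  -0.27141938  0.012     ]
panel front top L [ 0.58594097 -0.22188709  0.155     ] ->centre [ 0.56723824 -0.2736095   0.155     ]
```

Measured from the foot, the window centre is (0.566, -0.272) with yaw -0.347, which agrees with the first estimate to about 2 mm. Lowering to height and moving in slightly.

Request:
play_rows --motion '[{"linear":[0,1.2,0],"gripper":0.05,"twist":[0,0,0]},{"linear":[0,1.2,0.3],"gripper":0.05,"twist":[0,0,0]},{"linear":[0,0.8,0.3],"gripper":0.05,"twist":[0,0,0]},{"linear":[0,0.5,0],"gripper":0.05,"twist":[0,0,0]},{"linear":[0,0,0],"gripper":0.05,"twist":[0,0,0]}]'

```text
clock: 14.22
ee_pos: [0.5078, -0.2506, 0.1341]
tcp_rot: [-0.405, 0.58, -0.579, 0.405]
ft_force: [0.1, -1.2, -0.6]
grip_width: 0.156
```

Request:
play_rows --motion '[{"linear":[0,0,0],"gripper":0.05,"twist":[0,0,0]},{"linear":[0,0,0],"gripper":0.05,"twist":[0,0,0]},{"linear":[0,0,0],"gripper":0.05,"twist":[0,0,0]},{"linear":[0,0,0],"gripper":0.05,"twist":[0,0,0]}]'

```text
clock: 14.72
ee_pos: [0.508, -0.2508, 0.1347]
tcp_rot: [0.405, -0.579, 0.579, -0.405]
ft_force: [0.9, 0.4, -0.2]
grip_width: 0.157
```

```bash
python3 - <<'E'
from h import *
b=grab_frame("side"); crop(b,"d15.png",220,70,420,220,4); a=grab_frame("scene"); crop(a,"s15.png",260,110,460,260,4)
f=grab_frame("wrist"); crop(f,"w15.png",300,120,500,270,4)
W=np.array([.566,-.272,.1]); y=-.347; n=np.array([np.cos(y),np.sin(y),0])
p,M,s=tool(); d=p-[0,0,.0341]-W; print("ahead",d@n,"side",d@[-n[1],n[0],0],"z",d[2]); delta(p,down(y)); print(s["ft_force"],s["grip_width"]*87,np.abs(s["joint_velocities"]).max())
import pickle; pickle.dump((a,b),open("f2.pkl","wb"))
E
```

```text
ahead -0.06182628904148529 side 0.00020131878404538387 z 0.0004977473631236073
t 14.88 lin cm [0. 0. 0.] tw deg [ 0.   -0.17 -0.  ]
[ 0.14468088 -0.7038297  -2.7629478 ] 13.938671893652975 0.0012061804794576845
```

View pics/d15.png

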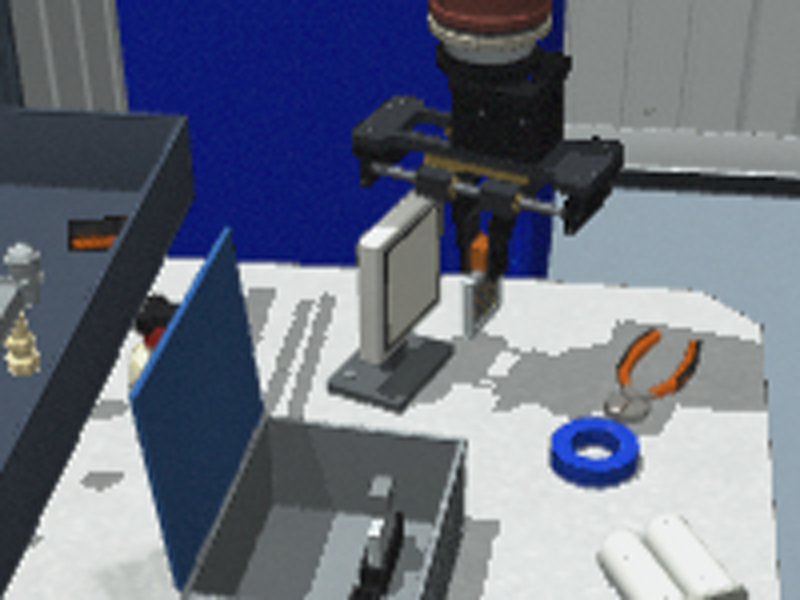

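View pics/s15.png

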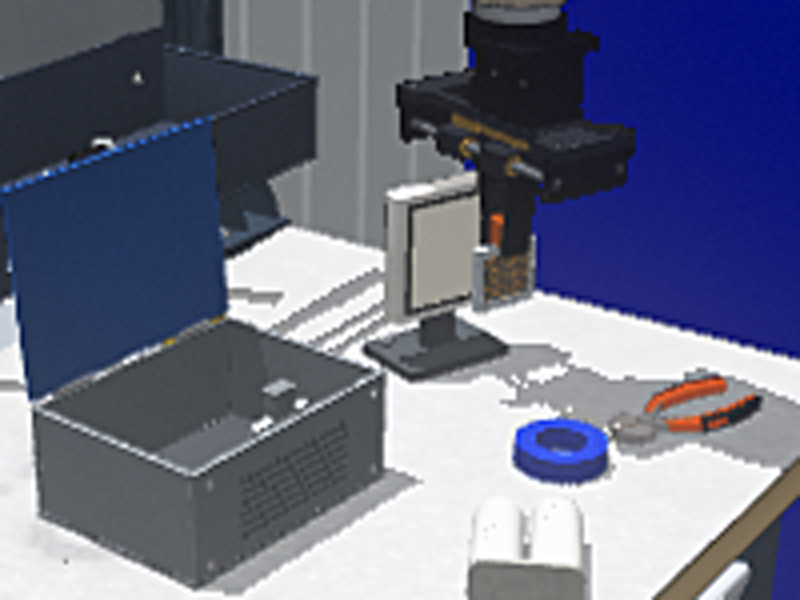

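View pics/w15.png

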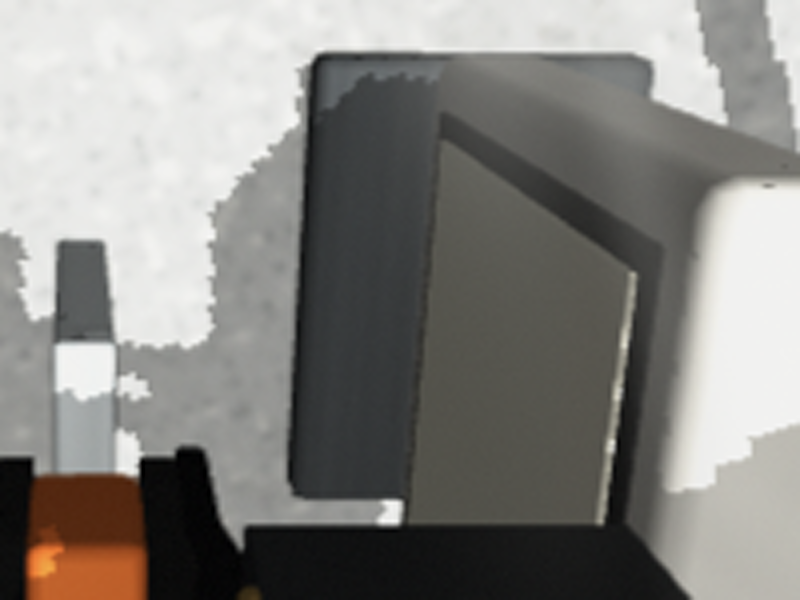

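```bash
python3 - <<'E'
from h import *
import pickle
a,b=pickle.load(open("f2.pkl","rb"));a0,b0=pickle.load(open("f0.pkl","rb"))
S=lambda x,y:(260+x/4-.4,110+y/4-.4); D=lambda x,y:(220+x/4-.4,70+y/4-.4)
t=tri(a,S(481,246),b,D(471,272));u=tri(a,S(481,310),b,D(471,337));print("left edge top",t,"bottom",u)
# flap angle: front-edge left corner (free) 
c=tri(a,S(5,186),b,D(133,400));h=tri(a,S(37,397),b,D(185,590));print(c,h)
for n,x,y,w,hh in(("tape/cutters",355,165,60,40),):
    print(np.abs(b["color"][y:y+hh,x:x+w].astype(int)-b0["color"][y:y+hh,x:x+w]).mean())
E
```

```text
left edge top (array([ 0.51598708, -0.2284767 ,  0.13052114]), np.float64(0.005755269973791532)) bottom (array([ 0.51388137, -0.22663657,  0.07668633]), np.float64(0.00023798099370790586))
(array([0.67732529, 0.1056261 , 0.23836195]), np.float64(0.0038360880478013884)) (array([0.660848  , 0.10562398, 0.09273358]), np.float64(0.001208959034194388))
16.65597222222222
```

```bash
python3 -c "
from station import *
print(close_job()); s=state(); print(s['ee_pos'],s['grip_width'])"
```

```text
the job is handed in; nothing more can be done
None
the job is handed in; nothing more can be done
```

I opened the flap by its handle to about 96° and it stays there on its own. I then drew the filter plate with the orange grip straight up out of the +y slot and held it in front of the inspection light, and handed in at about 15 s. No verdict is reported on hand-in.

**Plate position:** worked out from the arm pose, the plate centre is 6.2 cm in front of the window. It is under 1 mm off sideways and in height, and parallel to the window within 0.2°.

**Grip:** it held firm at 13.9 mm on the 14 mm block, with the arm still.

**Other things:** the blank plate, tape and cutters look unmoved in the last pictures. I saw no contact with the light. I did not measure the calliper or the bottle again; the bottle is mostly hidden behind the open flap.

**Checks that disagreed:**
- Sighting the plate's left edge from two cameras put its mid-height about 3.5 mm higher than the arm pose did, with up to 6 mm between the two sight lines.
- A picture comparison around the tape and cutters showed a difference. I put it down to the arm's shadow, since both appear in the same place in the pictures.

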